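Let a bench magnifier's telescoping boom out by one hole

TASK

The bench magnifier stops short of the job tray. Press in the sprung button on its telescoping boom, draw the outer tube out towards the lens end, and let the button pop fully out in the very next hole. Ease it along and stop as soon as it catches, without wrenching the tube against the button; then let go, and leave the other things on the bench where they are.

Things in the scene. Friction and masses are not known exactly. Their poses are not given: they have to be found in the camera images.
- stand: the bench magnifier's stand, which stays put: white base 170 x 150 x 18 mm, steel post 25 mm thick and 226 mm high, grey clamp head with a level 20 mm square inner tube. Origin: underside of the base, on the post's axis. The boom runs along the stand's -y axis (outwards, to the lens), its centre line 190 mm above the bench; z is up
- button_top (a point): domed tip of the steel snap button, 9 mm in diameter, at the boom's mid-height. The button sits in the inner tube, 190 mm out from the post (stand y = -190 mm), and looks out through a hole in the outer tube's +x side face (stand's +x); out, its tip stands 5 mm proud of that face. It only goes in and out, never along the boom. Same axes as the stand
- tube_grip (a point): point on the outer tube's centre line at the hole that holds the button at the start; travels with the tube. Outer tube: plain square aluminium tube, 26 x 26 mm outside, wall 2 mm, from 117 mm inwards of this point to 125 mm outwards, free air all round. One pad closed over the button and the other on the opposite face press the button in and grip the tube at once
- tube_mouth (a point): centre of the outer tube's mouth (post end), in its black collar 32 mm square and 16 mm long; travels with the tube. The tube's +x face has four 10.5 mm holes at mid-height, unevenly spaced: one at tube_grip, one further out, two nearer the post. The next one nearer the post, 34 to 57 mm from the first (stands differ), comes to the button as the tube is drawn out
- lens (a point): centre of the magnifier's ring lens (130 mm across, 24 mm thick) at the outer end of the outer tube, level, 225 mm outwards of tube_grip and 12 mm below the boom's centre line
- sleeve (a joint): how far the outer tube has been drawn out from its starting hole, m: about 0 at the start, growing outwards (stand -y). It rubs with 3 to 5 N. With the button pressed 4 to 5 mm in, an outward pull of 10 to 15 N cams the button under the wall, where it stays by itself until a hole comes by; then the button pops out and stops the tube
- button (a joint): how far the button is pushed in, m: 0 fully out, 0.005 level with the outer tube's face, 0.006 to 0.007 under the wall between two holes. Its spring takes about 3 N to start, 4.5 N when pushed under the wall. Out, it locks the tube to within about 1 mm; it is a light spring clip and should not take over 15 N from the tube, so draw it at some 10 mm/s
- job_tray: grey open tray 140 x 200 x 22 mm on the bench under the lens end; bystander. Origin: centre of its underside
- spectacles: black-framed spectacles, 125 mm wide, 115 mm deep, 41 mm high, standing in the job tray; bystander. Origin: under its middle
- screwdriver: screwdriver 150 mm long lying on the bench on the robot's side of the boom; bystander. Origin: middle of its underside
- cleaner: closed bottle 48 mm in diameter and 120 mm high on the bench behind the post; bystander. Origin: centre of its underside

How it is judged:
By the outcome, as a careful person would: the job done as asked, in the order asked, and still so for the second after the job is handed in, with the robot touching nothing.
It also fails if it takes over 38 s, if anything falls off the work surface, if the arm or the gripper's body presses on something with over 40 N, if the wrist force passes 120 N, or if a joint passes its speed limit or range.

ROBOT

A 7-joint arm with a two-finger parallel gripper is mounted at the origin on the work surface. World frame = base frame: x ahead of the robot, y to its left, z up, the work surface at z = 0. Lengths are in m, angles in rad, forces in N, time in s.
With the tool pointing down it reaches from about 0.4 to 0.925 m from the base axis. Payload 4.1 kg.
Tool frame: the origin (TCP) lies at the very end of the fingers, on their centre line; the grasp point (between the pads) lies 19 mm behind it (manip.hold_point_z is the distance from the TCP to the grasp point, in m); x points along the fingers, z is the direction in which the jaws open and shut, and the axes are right-handed (so a half turn about x gives the same grasp; the last joint's range is limited). The gripper opens to 85 mm and grips with 20 to 120 N. Pads are 22 mm wide; open, the fingers measure 114 mm over their backs; the gripper's body (76 mm by 85 mm) begins 54 mm behind the grasp point. The pads swing forward as they close: fully open they stand 13 mm farther back than shut.
Start: joints at [-0.099, 0.398, 0.045, 1.537, -0.019, 1.207, -0.051], TCP at [0.65, 0, 0.231] pointing down, gripper open.
Joint ranges: [-2.82, 2.82], [-0.49, 2.23], [-1.37, 1.46], [0, 2.46], [-1.36, 4.5], [0.23, 2], [-2.94, 2.94]. Speed limits (rad/s): [2.57, 2.57, 3.14, 3.14, 3.14, 3.14, 3.14].

INTERFACE

Orientations are given as [roll, pitch, yaw] about the fixed x, y, z axes, in that order (R = Rz(yaw) Ry(pitch) Rx(roll)).
In Python, from cell import observe, vision, order, manip gives the robot as it stands. The module is installed in compiled form; this text tells all that it offers.
- The arm moves only by the tool servo_tool, never from a script. Its argument "plan" is text: rows parted by semicolons, each of 4 numbers parted by spaces: the shift along the world's x, y, z in mm, then the turn about the world's z in degrees. A call has 1 to 10 rows; each row shifts and turns the commanded pose from where the row before left it; what a row does not reach is not made up. A row lasts 1/10 s, in which the tool goes at most 50 mm and 8.59 degrees, less where a joint would pass 70% of its speed; a pose out of reach is approached as far as the arm can. A call with a gripper value outside its range is refused whole. "jaw" is the closure, from 0 (fully open) to 1 (shut), set as the call begins (left out, the last holds). The fingers move at their own pace and stop on an object; "force" is the grip in N (left out, the last holds). Time passes only in rows, so rows that do not move let the fingers close. It gives the time, the measured TCP pose, the force and the opening at its end, in the units of the state.
- observe(): the state, without advancing time (a new reading comes with each control period).
- vision.grab_frame(name): name is "scene" or "side" or "wrist"; returns the picture (400x640x3 uint8, red, green, blue); there is no depth.
- vision.camera_params(name): a dict with "mtx" (3x3 intrinsics, pixels), "rvec" (rotation vector, rad) and "tvec" (3), from world to camera coordinates, as OpenCV has them. Camera axes: x right, y down, z forward; pixel columns grow to the right and rows downward; lengths in m; the calibration is good to about 2 mm. A picture is of the moment at which its call begins: read the wrist's pose just before it. camera_params takes no time and is no camera call; for the wrist camera it gives the pose at the moment of the call.
- order.finish_job(): hands the job in, once; it reports no verdict.
The state is a dict: "time_s": time; "q": joint angles; "dq": joint speeds; "tau": joint torques, N m; "tool_pos": TCP position; "tool_rot": TCP orientation; "force": force on the tool from outside, world axes, zero at the start; "moment": the same for the moment, N m; "gripper_width": finger opening in m.
Only numpy, scipy, OpenCV 4.12 (cv2) and the standard library are available. Lean on these libraries where they do the work, as an engineer would, in place of code of your own. Each camera call takes 0.05 s, during which the arm holds its last target. There are 200 camera calls.

## Working session

There is one attempt and no reset: what is moved stays moved. The work goes in short steps, Python scripts to look and compute and a tool call to move; the robot and the scene stay as the last step left them, time stands still between calls to the robot, and variables do not carry over. Pictures are saved under pics/ and viewed, about 8 in all and at most 12, crops included, and the job is handed in when it is done.

Besides the shell and the picture viewer there is one more tool, called after "Request:" by a JSON object that holds its "method" and its "body", one argument or row to a line. servo_tool: Moves the arm, as the interface text tells. Its arguments: {"type":"object","properties":{"plan":{"type":"string"},"jaw":{"type":"number"},"force":{"type":"number"}},"required":["plan"]}

```bash
mkdir -p pics; cat > h.py <<'E'
from cell import observe, vision, order, manip
import numpy as np, cv2
def cam(n):
    p=vision.camera_params(n); R=cv2.Rodrigues(np.array(p["rvec"],float))[0]
    return np.array(p["mtx"],float),R,np.array(p["tvec"],float).ravel()
def ray(n,u,v,c=None):
    K,R,t=c or cam(n); d=R.T@np.linalg.inv(K)@[u,v,1.]; return -R.T@t,d/np.linalg.norm(d)
def plane(n,u,v,z,c=None):
    o,d=ray(n,u,v,c); return o+d*(z-o[2])/d[2]
def proj(n,P,c=None):
    K,R,t=c or cam(n); q=K@(R@np.asarray(P,float)+t); return q[:2]/q[2]
def save(n,f):
    im=vision.grab_frame(n); cv2.imwrite(f,im[:,:,::-1]); return im
E
python3 - <<'E'
from h import *
for n in("scene","side"):
    save(n,f"pics/{n}1.png"); K,R,t=cam(n); print(n,K[0,0],-R.T@t,R[2])
s=observe(); print(s, manip.hold_point_z)
a=[cv2.imread(f"pics/{n}1.png") for n in("scene","side")]
E
```

```text
scene 419.3173207303754 [1.27769673 0.07424945 0.87432254] [-6.89717782e-01  4.34583679e-04 -7.24078167e-01]
side 449.7432366913104 [ 0.22969698 -0.72810595  1.1188334 ] [ 0.26446435  0.60912974 -0.74767611]
{'time_s': 0.1, 'q': array([-0.09897069,  0.39912224,  0.0450837 ,  1.53778159, -0.01871571,
        1.20688648, -0.05069033]), 'dq': array([-0.00144537, -0.00191852,  0.00221382, -0.00355471, -0.00051262,
       -0.00196242,  0.00074442]), 'tau': array([ 3.69826899e-03, -4.76260614e+01,  1.37053739e+00, -2.54949743e+01,
        1.21164820e-02,  5.01686634e-03, -1.94127927e-05]), 'tool_pos': array([ 6.49421409e-01, -1.88200157e-05,  2.30353308e-01]), 'tool_rot': array([-3.07014644,  1.56902092, -3.07010381]), 'force': array([ 0.11043247, -0.00776815, -0.17491117]), 'moment': array([-0.01850215, -0.00264404,  0.01408149]), 'gripper_width': 0.08563683152023019} 0.0187
```

View pics/scene1.png

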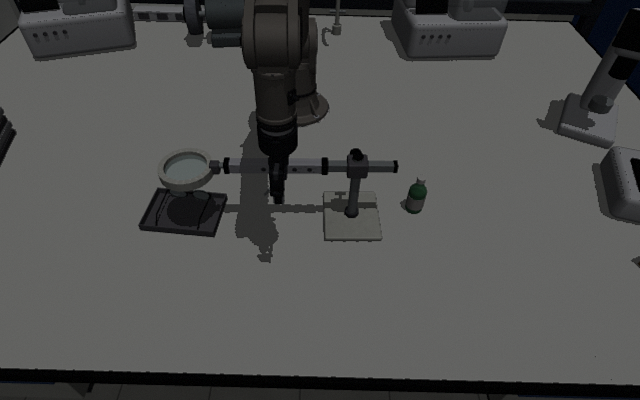

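View pics/side1.png

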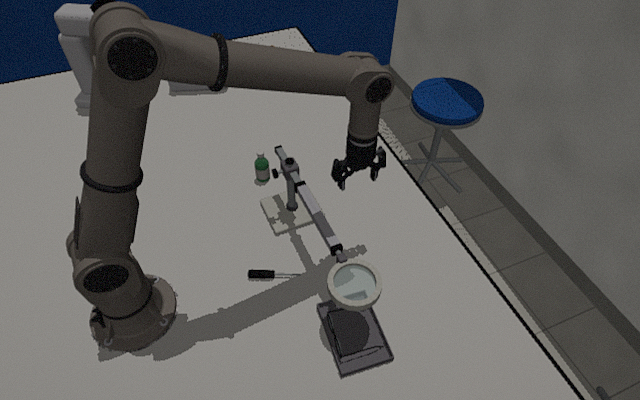

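The scene view shows the boom from (225,166) to (397,167), the lens at (186,170), the post at (355,170), and the holed face looking towards this camera. I need an enlarged crop.

```bash
python3 - <<'E'
from h import *
from scipy.spatial.transform import Rotation as Ro
im=cv2.imread("pics/scene1.png")[140:250,130:430]
im=cv2.convertScaleAbs(cv2.resize(im,(790,290),interpolation=cv2.INTER_CUBIC),alpha=2)
im2=cv2.imread("pics/side1.png")[135:275,240:400]
im2=cv2.convertScaleAbs(cv2.resize(im2,(343,300),interpolation=cv2.INTER_CUBIC),alpha=2)
o=np.zeros((590,790,3),np.uint8);o[:290]=im;o[290:,:343]=im2;cv2.imwrite("pics/c1.png",o)
s=observe();print(Ro.from_euler('xyz',s["tool_rot"]).as_matrix().round(3))
for u,v in((228,166),(327,166)): print(plane("scene",u,v,.19))
for u,v in((355,154),): print(plane("scene",u,v,.226))
for u,v in((289,160),): print(plane("side",u,v,.226))
E
```

```text
[[-0.002 -0.     1.   ]
 [-0.     1.     0.   ]
 [-1.    -0.    -0.002]]
[ 0.53132305 -0.13747307  0.19      ]
[0.521962   0.10112309 0.19      ]
[0.5168528 0.166145  0.226    ]
[0.51614644 0.17315576 0.226     ]
```

View pics/c1.png

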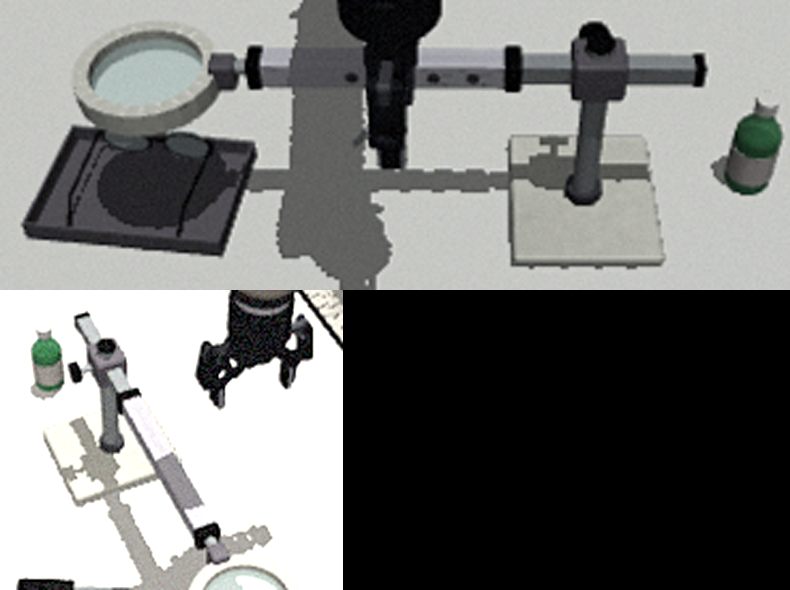

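Request:
{"method": "servo_tool", "body": {
  "plan": "0 0 20 0;-15 -3 30 1;-25 -5 10 1;-30 -5 0 0;-30 -5 0 0;-25 -4 0 0;0 0 0 0;0 0 0 0",
  "jaw": 0,
  "force": 30
}}

```text
time_s: 0.9
tool_pos: [0.5249, -0.022, 0.2914]
tool_rot: [0.212, 1.57, 0.247]
force: [0.9, 0.5, 0.2]
gripper_width: 0.0855
```

```bash
python3 - <<'E'
from h import *
s=observe();print(s["tool_pos"],s["tool_rot"],s["time_s"])
c=cam("wrist");w=save("wrist","pics/w2.png");np.save("c2.npy",np.array(c,dtype=object),allow_pickle=True)
K,R,t=c;print(K[0,0],-R.T@t,R)
sc=save("scene","pics/scene2.png")
im=cv2.imread("pics/scene2.png")[145:190,210:410]
im=cv2.convertScaleAbs(cv2.resize(im,(800,180),interpolation=cv2.INTER_CUBIC),alpha=2)
o=np.zeros((590,800,3),np.uint8);o[:180]=im;o[185:585,:640]=cv2.convertScaleAbs(cv2.imread("pics/w2.png"),alpha=1.5);cv2.imwrite("pics/c2.png",o)
E
```

```text
[ 0.52494844 -0.02196692  0.29139627] [0.21167871 1.5701263  0.24651045] 0.9Traceback (most recent call last):
  File "<stdin>", line 3, in <module>
ValueError: could not broadcast input array from shape (3,3) into shape (3,)
```

```bash
python3 - <<'E'
from h import *
c=cam("wrist");w=save("wrist","pics/w2.png")
K,R,t=c;np.savez("c2.npz",K=K,R=R,t=t);print(K[0,0],-R.T@t,R)
sc=save("scene","pics/scene2.png")
im=cv2.imread("pics/scene2.png")[145:190,210:410]
im=cv2.convertScaleAbs(cv2.resize(im,(800,180),interpolation=cv2.INTER_CUBIC),alpha=2)
o=np.zeros((590,800,3),np.uint8);o[:180]=im;o[185:585,:640]=cv2.convertScaleAbs(cv2.imread("pics/w2.png"),alpha=1.5);cv2.imwrite("pics/c2.png",o)
E
```

```text
336.8618783077553 [0.52253031 0.06090603 0.43407345] [[ 0.9994043   0.03445625  0.00195024]
 [ 0.03191868 -0.94433493  0.32743356]
 [ 0.01312381 -0.32717626 -0.94487219]]
```

View pics/c2.png

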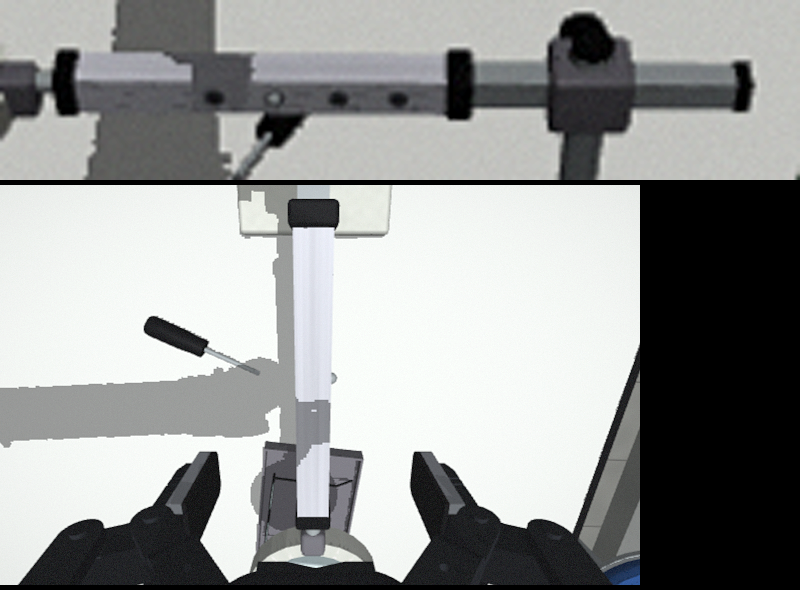

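Crop of the scene view: the button is at (279,169.5) px, the next hole towards the post at (295,169.6), with another at (309.5,169.7). In the wrist view the button sticks out on the right at (334,193), and the tube runs roughly up the picture at columns 293–333.

```bash
python3 - <<'E'
from h import *
z=np.load("c2.npz");c=(z["K"],z["R"],z["t"])
g=cv2.imread("pics/w2.png").astype(int)
# tube top: lavender bright, bluer than bench
b=(g[:,:,0]-g[:,:,2])
P=[]
for r in range(60,200,10):
    row=b[r,270:350]; k=np.where(row>6)[0]
    if len(k)<5: continue
    l,h=k[0]+270,k[-1]+271
    a=plane("w",l,r,.203,c);e=plane("w",h,r,.203,c);P.append([r,l,h,*a[:2],*e[:2]])
P=np.array(P);print(P.round(4))
m=(P[:,3:5]+P[:,5:7])/2;f=np.polyfit(m[:,1],m[:,0],1);print("axis x=",f,"deg",np.degrees(np.arctan(-f[0])))
B=plane("w",334,193,.19,c);print("button",B, "axis x there",np.polyval(f,B[1]), "hold",np.polyval(f,-.022))
# scene: holes on face plane x = axis+13mm
k=cam("scene")
for u,v in((263.5,169.5),(278.75,169.5),(294.75,169.7),(309.5,169.8)):
    o,d=ray("s",u,v,k)
    # plane x - f0*y - f1 = .013
    n=np.array([1,-f[0],0]);q=o+d*((f[1]+.013-n@o)/(n@d));print(q)
E
```

```text
[[ 6.000e+01  2.930e+02  3.340e+02  5.086e-01  7.390e-02  5.346e-01
   7.480e-02]
 [ 7.000e+01  2.940e+02  3.330e+02  5.093e-01  6.800e-02  5.342e-01
   6.890e-02]
 [ 8.000e+01  2.940e+02  3.330e+02  5.094e-01  6.190e-02  5.346e-01
   6.280e-02]
 [ 9.000e+01  2.940e+02  3.330e+02  5.094e-01  5.580e-02  5.349e-01
   5.670e-02]
 [ 1.000e+02  2.940e+02  3.330e+02  5.095e-01  4.950e-02  5.352e-01
   5.040e-02]
 [ 1.100e+02  2.940e+02  3.330e+02  5.096e-01  4.310e-02  5.355e-01
   4.400e-02]
 [ 1.200e+02  2.940e+02  3.320e+02  5.097e-01  3.660e-02  5.352e-01
   3.750e-02]
 [ 1.300e+02  2.940e+02  3.320e+02  5.098e-01  3.000e-02  5.355e-01
   3.090e-02]
 [ 1.400e+02  2.940e+02  3.320e+02  5.099e-01  2.320e-02  5.359e-01
   2.410e-02]
 [ 1.500e+02  2.950e+02  3.310e+02  5.107e-01  1.640e-02  5.355e-01
   1.720e-02]
 [ 1.600e+02  2.950e+02  3.310e+02  5.108e-01  9.300e-03  5.359e-01
   1.020e-02]
 [ 1.700e+02  2.960e+02  3.310e+02  5.116e-01  2.200e-03  5.363e-01
   3.000e-03]
 [ 1.800e+02  2.950e+02  3.310e+02  5.110e-01 -5.100e-03  5.366e-01
  -4.300e-03]
 [ 1.900e+02  2.950e+02  3.340e+02  5.111e-01 -1.260e-02  5.392e-01
  -1.170e-02]]
axis x= [-0.03331087  0.52393152] deg 1.9078670799699005
button [ 0.5402166  -0.01813406  0.19      ] axis x there 0.5245355863117966 hold 0.5246643641843486
[ 0.53863959 -0.05127636  0.18838825]
[ 0.53742295 -0.01475282  0.18857633]
[0.53614499 0.02361203 0.18812088]
[0.53496418 0.05906025 0.18797601]
```

Request:
{"method": "servo_tool", "body": {
  "plan": "0 5 -10 0;0 0 -20 0;0 0 -25 0;0 0 -25 0;0 0 -20 0;0 0 -15 0;0 0 -8 0;0 0 0 0;0 0 0 0"
}}

```text
time_s: 1.95
tool_pos: [0.5255, -0.0167, 0.1686]
tool_rot: [0.126, 1.57, 0.161]
force: [-0.2, 0.2, -0.2]
gripper_width: 0.0854
```

```bash
python3 - <<'E'
from h import *
s=observe();print(s["tool_pos"],s["tool_rot"],s["time_s"],s["force"])
save("wrist","pics/w3.png");save("side","pics/s3.png")
o=np.zeros((600,640,3),np.uint8);o[:400]=cv2.convertScaleAbs(cv2.imread("pics/w3.png"),alpha=1.5)
im=cv2.imread("pics/scene2.png")
save("scene","pics/sc3.png");o[400:]=cv2.convertScaleAbs(cv2.resize(cv2.imread("pics/sc3.png")[140:202,210:410],(640,200)),alpha=2);cv2.imwrite("pics/c3.png",o)
E
```

```text
[ 0.52553186 -0.01671584  0.16857089] [0.12558554 1.57014074 0.1608099 ] 1.95 [-0.22301181  0.21793463 -0.17047323]
```

View pics/c3.png

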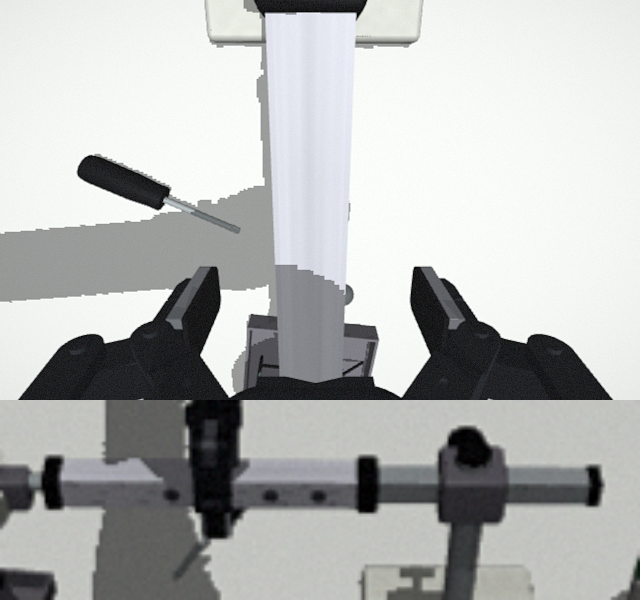

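The wrist view shows the button at (350,294), level with the pads (rows 267–325). The tube centre is about 1 mm to the left of the jaw centre. I'll shift 1 mm and close.

Request:
{"method": "servo_tool", "body": {
  "plan": "-1 0 0 0;0 0 0 0;0 0 0 0;0 0 0 0;0 0 0 0;0 0 0 0;0 0 0 0;0 0 0 0",
  "jaw": 1,
  "force": 35
}}

```text
time_s: 2.9
tool_pos: [0.5238, -0.017, 0.169]
tool_rot: [2.687, 1.57, 2.721]
force: [-2.3, -0.3, 5.9]
gripper_width: 0.0258
```

Request:
{"method": "servo_tool", "body": {
  "plan": "0 -1 0 0;0 -1 0 0;0 -1 0 0"
}}

```text
time_s: 3.2
tool_pos: [0.5238, -0.0172, 0.169]
tool_rot: [1.674, 1.567, 1.71]
force: [-2.7, 6.5, 6.1]
gripper_width: 0.0255
```

Request:
{"method": "servo_tool", "body": {
  "plan": "0 -1 0 0;0 -1 0 0;0 -1 0 0"
}}

```text
time_s: 3.5
tool_pos: [0.5239, -0.0193, 0.169]
tool_rot: [1.635, 1.566, 1.671]
force: [-2.6, 7.5, 5.0]
gripper_width: 0.0254
```

Request:
{"method": "servo_tool", "body": {
  "plan": "0 -1 0 0;0 -1 0 0;0 -1 0 0;0 -1 0 0;0 -1 0 0"
}}

```text
time_s: 4.0
tool_pos: [0.5239, -0.0206, 0.1689]
tool_rot: [1.611, 1.561, 1.649]
force: [-2.4, 15.3, 4.9]
gripper_width: 0.0254
```

Request:
{"method": "servo_tool", "body": {
  "plan": "0 -1 0 0;0 -1 0 0"
}}

```text
time_s: 4.2
tool_pos: [0.5241, -0.0251, 0.169]
tool_rot: [1.564, 1.565, 1.602]
force: [-2.3, 5.3, 5.0]
gripper_width: 0.0254
```

Request:
{"method": "servo_tool", "body": {
  "plan": "0 -1 0 0;0 -1 0 0;0 -1 0 0;0.1 -1 0 0;0 -1 0 0;0 -1 0 0;0.1 -1 0 0;0 -1 0 0;0 -1 0 0;0.1 -1 0 0"
}}

```text
time_s: 5.2
tool_pos: [0.5244, -0.0369, 0.169]
tool_rot: [1.522, 1.567, 1.558]
force: [-2.0, 5.3, 5.5]
gripper_width: 0.0256
```

Request:
{"method": "servo_tool", "body": {
  "plan": "0 -1 0 0;0 -1 0 0;0 -1 0 0;0.1 -1 0 0;0 -1 0 0;0 -1 0 0;0.1 -1 0 0;0 -1 0 0"
}}

```text
time_s: 6.0
tool_pos: [0.5246, -0.0449, 0.169]
tool_rot: [1.528, 1.567, 1.564]
force: [-1.7, 5.7, 4.8]
gripper_width: 0.0254
```

```bash
python3 - <<'E'
from h import *
save("scene","pics/sc4.png");cv2.imwrite("pics/c4.png",cv2.convertScaleAbs(cv2.resize(cv2.imread("pics/sc4.png")[145:190,200:400],(800,180),interpolation=cv2.INTER_CUBIC),alpha=2));print(observe()["tool_pos"],observe()["force"])
E
```

```text
[ 0.52465582 -0.04526203  0.16897232] [-0.72363572  4.9836196   4.92943957]
```

View pics/c4.png

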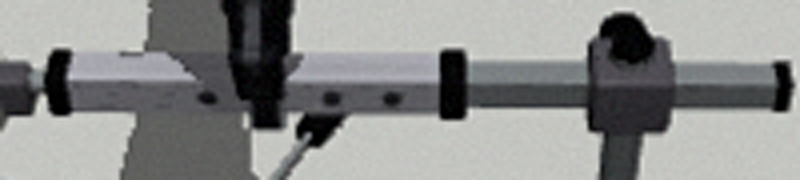

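The tube has moved 28 mm with the pads. The next hole is at 282.7 px against the button at 278.7, so about 9–10 mm is left.

Request:
{"method": "servo_tool", "body": {
  "plan": "0 -1 0 0;0 -1 0 0;0.1 -1 0 0;0 -1 0 0;0 -1 0 0;0.1 -1 0 0"
}}

```text
time_s: 6.65
tool_pos: [0.5249, -0.0521, 0.169]
tool_rot: [1.425, 1.569, 1.461]
force: [-1.8, 3.2, 5.4]
gripper_width: 0.0256
```

Request:
{"method": "servo_tool", "body": {
  "plan": "0 -1 0 0"
}}

```text
time_s: 6.75
tool_pos: [0.5249, -0.0542, 0.169]
tool_rot: [1.012, 1.57, 1.048]
force: [-1.6, 2.5, 5.0]
gripper_width: 0.0256
```

Request:
{"method": "servo_tool", "body": {
  "plan": "0 -1 0 0"
}}

```text
time_s: 6.85
tool_pos: [0.525, -0.055, 0.169]
tool_rot: [1.204, 1.569, 1.24]
force: [-0.9, 2.8, 5.3]
gripper_width: 0.0255
```

```bash
python3 - <<'E'
from h import *
g=save("scene","pics/sc5.png").mean(2);print(g[164:176,270:290].round().astype(int));print(observe()["tool_pos"],observe()["force"])
print(cv2.imread("pics/scene2.png").mean(2)[164:176,270:290].round().astype(int))
E
```

```text
[[ 87  87  87  86  86  86  87  85  87  85  86  85  85  85  87  84  87  86
   87  86]
 [ 61  60  62  60  64  69  69  71  70  70  70  70  70  70  69  71  69  70
   70  69]
 [ 46  43  46  46  45  48  40  42  49  49  48  47  49  48  46  47  47  49
   49  47]
 [ 46  46  45  46  44  44  44  43  35  38  46  47  45  45  45  47  45  44
   45  46]
 [ 40  40  40  46  44  45  36  36  52  44  28  46  47  45  40  39  38  39
   46  45]
 [ 44  44  44  45  45  40  29  56  66  56  22  35  46  45  43  45  45  43
   47  45]
 [ 46  48  46  47  45  44  41  43  53  44  18  36  47  46  46  46  46  45
   46  46]
 [ 40  46  45  44  44  44  40  38  35  28  35  39  41  40  40  40  47  45
   45  47]
 [ 39  42  41  42  43  42  39  38  39  39  46  46  44  45  45  41  46  44
   43  43]
 [ 77  77  79  80  82  74  23  23  25  23  28  28  30  30  27  24  36  49
   66  66]
 [ 97  96  97  98  94  47   2   4   7   6   6   9   9   5   8  15  57  92
   95  95]
 [100  99  99  98  69   8   4   0   4   6   2   2   1   0   3  48  96 102
   98  97]]
[ 0.52497642 -0.05508925  0.16898273] [-0.94289244  3.49948489  5.13137135]
[[ 
[... 317 characters left out ...]
  44  44
   46  43]
 [ 39  39  40  46  46  44  36  36  51  43  30  45  44  42  38  39  39  40
   44  46]
 [ 38  39  44  43  45  40  32  55  69  55  23  37  45  43  42  45  41  44
   44  44]
 [ 38  38  46  45  45  43  30  37  50  43  23  45  44  44  45  47  45  46
   46  45]
 [ 40  43  43  44  44  42  35  32  34  28  38  40  40  39  38  41  43  45
   44  46]
 [ 38  41  43  42  41  40  37  41  39  38  45  44  45  46  45  40  45  46
   42  43]
 [ 76  78  77  78  78  71  19  24  26  25  28  28  28  27  25  23  36  48
   66  63]
 [ 95  95  94  98  92  46   0   7   7   6   7   7   5   3   1  16  55  93
   93  94]
 [ 96  96  99  95  69  12   0   0   0   3   3   1   0   0   6  43  96 101
   98  99]]
```

The button shows bright in the new hole, with nearly the same pixel pattern as when it was fully out at the start. I'll stop pulling, ease off and release.

Request:
{"method": "servo_tool", "body": {
  "plan": "0 0.5 0 0;0 0 0 0"
}}

```text
time_s: 7.1
tool_pos: [0.5249, -0.0551, 0.169]
tool_rot: [0.768, 1.57, 0.803]
force: [-2.5, 0.8, 4.7]
gripper_width: 0.0256
```

Request:
{"method": "servo_tool", "body": {
  "plan": "0 0 0 0;0 0 0 0;0 0 0 0;0 0 0 0;0 0 0 0;0 0 0 0;0 0 0 0;0 0 0 0",
  "jaw": 0
}}

```text
time_s: 7.9
tool_pos: [0.5248, -0.0555, 0.1683]
tool_rot: [-0.386, 1.571, -0.351]
force: [0.8, 1.1, 0.5]
gripper_width: 0.0854
```

Request:
{"method": "servo_tool", "body": {
  "plan": "0 0 10 0;0 0 20 0;0 0 25 0;0 0 25 0;0 0 25 0;0 0 20 0;0 0 0 0;0 0 0 0"
}}

```text
time_s: 8.7
tool_pos: [0.5247, -0.0555, 0.2937]
tool_rot: [-0.004, 1.57, 0.031]
force: [0.2, -0.8, -0.4]
gripper_width: 0.0854
```

```bash
python3 - <<'E'
from h import *
g=save("scene","pics/sc6.png").mean(2);print(g[166:173,273:284].round().astype(int));print(observe()["force"],observe()["time_s"])
b=cv2.imread("pics/sc6.png")
o=np.zeros((580,800,3),np.uint8);o[:180]=cv2.convertScaleAbs(cv2.resize(b[145:190,200:400],(800,180),interpolation=cv2.INTER_CUBIC),alpha=2);o[180:]=cv2.convertScaleAbs(cv2.resize(b[90:290,80:480],(800,400)),alpha=2);cv2.imwrite("pics/c6.png",o)
E
```

```text
[[45 46 47 43 44 46 48 47 47 46 47]
 [44 45 45 43 43 35 39 45 44 45 45]
 [45 44 46 35 36 50 43 28 47 45 43]
 [44 46 40 29 53 69 55 23 38 47 44]
 [45 46 44 40 37 51 42 22 44 47 45]
 [45 44 43 38 36 34 27 35 41 40 39]
 [41 40 42 37 40 38 37 46 46 45 44]]
[-0.13022648  0.22401503 -0.07313946] 8.75
```

View pics/c6.png

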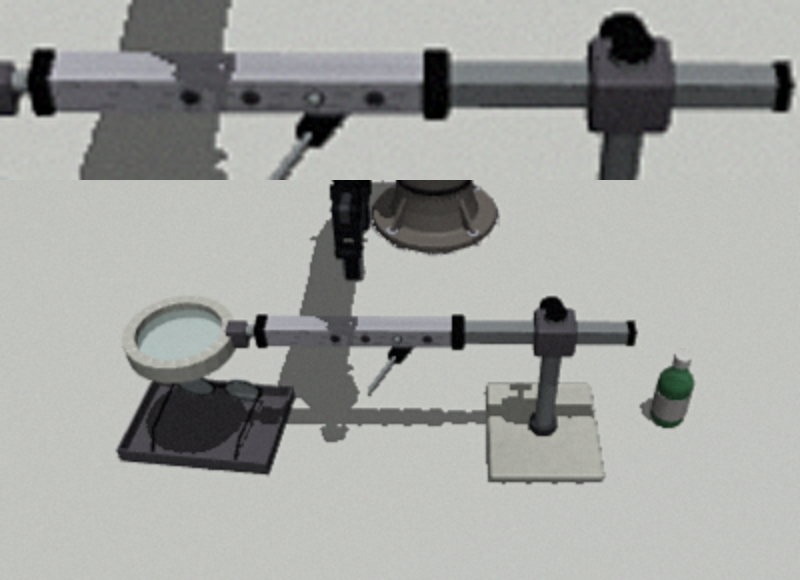

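The button, bright at crop (315,98), now sits in the third hole from the lens, which is the next one in. Two empty holes are on its lens side and one on the post side. The bystanders haven't moved and the gripper is clear.

```bash
python3 -c "
from h import *
print(order.finish_job())"
```

```text
the job is handed in; nothing more can be done
None
```

The job is done and handed in: the boom is one hole longer and the button has popped out in the very next hole. I pressed the button with one pad and gripped the tube at 35 N. I then drew it out about 38 mm at roughly 10 mm/s, eased off, let go and lifted clear, finishing at about 9 s of the 38 s allowed.

- **Button:** in the final picture it sits in the next hole, and its pixels look nearly the same as when it was fully out at the start. I did not tug the tube to test the lock.
- **Forces:** the highest pull I read was 15.3 N, while the button was being forced under the wall of the first hole. That is right at the 15 N guide value for the clip. I read about 2.5–3.5 N around the catch and 0.8 N along the boom just before letting go. Readings came only at the end of each move, so a brief peak in between could have been missed.
- **Bystanders:** the tray, spectacles, screwdriver and bottle look unmoved. That was judged by eye from the final picture. The force on the arm read near zero after release.

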